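# Release the tilt-out bin with a dowel

## Task

The white tilt-out bin is held nearly shut by a spring catch under the round hole in its top. Take the slim wooden dowel from its stand, push the catch straight down through the hole with it until the bin tips wide open, then stand the dowel in the empty ceramic cup and let go, leaving the cup upright and the bin open.

Things in the scene. Friction and masses are not known exactly. Their poses are not given: they have to be found in the camera images.
- dowel_center (a point): Centre of the loose slim wooden dowel, 12 mm thick, 170 mm long, about 14 g; z along it. It stands upright in a 15 mm socket, 42 mm deep, in a fixed white ceramic block 60 x 60 x 50 mm high; foot 8 mm, centre 93 mm, top 178 mm above the shelf. A like block holds a short stout rod (36 mm thick, 110 mm long) that does not fit the hole.
- catch_hole (a point): Centre of the 32 mm round hole in the unit's top, on its upper face, 150 mm above the shelf; z up, x to the bin's front. 25 mm below that face lies the catch's flat grey pad (32 x 40 mm). It moves straight down up to 26 mm against 2.5 N rising to 5.6 N; 11 mm frees the bin. A dowel foot 43 mm below the face does it surely. The pad springs back; the bin stays open.
- tilt_bin (a joint): Tilt of the white bin, rad: 0 shut, about 0.05 while caught (slightly open), 0.55 fully open. Once freed, a spring tips it open, away from the robot, within a second. It fills the front half of the fixed white plastic unit (130 x 210 mm, hole mid-width, 33 mm behind its middle); four clothespins on its front rim reach 185 mm above the shelf.
- cup_rim (a point): Centre of the mouth of the loose, empty white ceramic toothbrush cup, z up: 105 mm high, rim 66 mm across outside, wall 4 mm, about 0.3 kg, standing on the shelf. A dowel let go in it leans against the rim.

How it is judged:
By the outcome, as a careful person would: the job done as asked, in the order asked, and still so for the second after the job is handed in, with the robot touching nothing.
It also fails if it takes over 54 s, if anything falls off the work surface, if the arm or the gripper's body presses on something with over 40 N, if the wrist force passes 120 N, or if a joint passes its speed limit or range.

## Robot

A 7-joint arm with a two-finger parallel gripper is mounted at the origin on the work surface. World frame = base frame: x ahead of the robot, y to its left, z up, the work surface at z = 0. Lengths are in m, angles in rad, forces in N, time in s.
With the tool pointing down it reaches from about 0.4 to 0.85 m from the base axis. Payload 10.4 kg.
Tool frame: the origin (TCP) lies midway between the tips of the shut fingers; the grasp point (between the pads) lies 19 mm behind it; z points along the fingers, y is the line along which they close (so a half turn about z gives the same grasp; the last joint's range is limited). The gripper opens to 85 mm and grips with 20 to 120 N. Pads are 22 mm wide; open, the fingers measure 114 mm over their backs; the gripper's body (76 mm by 85 mm) begins 54 mm behind the grasp point. The pads swing forward as they close: fully open they stand 13 mm farther back than shut.
Start: joints at [-1.25, 0.332, -0.065, 1.46, 0.022, 1.35, -0.088], TCP at [0.211, 0.588, 0.203] pointing down, gripper open.
Joint ranges: [-2.6, 2.6], [-0.5, 2.12], [-1.47, 1.34], [0.16, 2.42], [-1.27, 4.41], [0.06, 2.06], [-2.6, 2.6]. Speed limits (rad/s): [2.22, 2.22, 2.79, 2.79, 3.14, 3.14, 3.14].

## Interface

Orientations are given as a unit quaternion [w, x, y, z].
In Python, from bench import robot, imaging gives the robot as it stands.
- The arm moves only by the tool apply_moves, never from a script. Its argument "moves" is a list of rows, each an object of numbers: "x", "y", "z": the shift along the tool's x, y, z each as a share of 0.5 m, from -1 to 1; "ax", "ay", "az": the turn, a rotation vector about the tool's x, y, z each as a share of 60 degrees, from -1 to 1; "hand": the closure, from 0 (fully open) to 1 (shut). A call has 1 to 5 rows; each row is the pose to reach, as a shift and turn from the pose commanded when the call began, along the tool's axes at that moment; what a row does not reach only later rows make up. A row lasts 1/8 s, in which the tool goes at most 62.5 mm and 10.7 degrees, less where a joint would pass 70% of its speed; a pose out of reach is approached as far as the arm can. A call with a number of a shift or a turn outside -1 to 1 is refused whole. A call with a gripper value outside its range is refused whole. The fingers move at their own pace and stop on an object; the grip force is fixed at half the most. Time passes only in rows, so rows that repeat a pose let the fingers close. It gives the time, the measured TCP pose, the force, the opening and the grip force at its end, in the units of the state.
- robot.get_state(): the state, without advancing time (a new reading comes with each control period).
- imaging.grab_frame(name): name is "side" or "top" or "wrist"; returns a dict with "frame" (400x640x3 uint8, red, green, blue), "camera_matrix" (3x3 intrinsics, pixels), "position" and "attitude" of the camera in the world. Camera axes: x right, y up, looking along -z (the intrinsics and any distortion apply to the point x, -y, -z); pixel columns grow to the right and rows downward; lengths in m; the calibration is good to about 2 mm. A picture is of the moment at which its call begins. There is no depth.
- robot.job_done(): hands the job in; it is judged then, once.
The state is a dict: "time": time; "qpos": joint angles; "dq": joint speeds; "tau": joint torques, N m; "ee_pos": TCP position; "tool_rot": TCP orientation; "ft_force": force on the tool from outside, world axes, zero at the start; "torque": the same for the moment, N m; "opening": opening from 0.0 (shut) to 1.0 (fully open); "finger_force": force on a finger pad.
Only numpy, scipy, OpenCV 4.12 (cv2) and the standard library are available. Lean on these libraries where they do the work, as an engineer would, in place of code of your own. Each camera call takes 0.05 s, during which the arm holds its last target. There are 200 camera calls.

## Working session

There is one attempt and no reset: what is moved stays moved. The work goes in short steps, Python scripts to look and compute and a tool call to move; the robot and the scene stay as the last step left them, time stands still between calls to the robot, and variables do not carry over. Pictures are saved under pics/ and viewed, at most 10 in all, crops included, and the job is handed in when it is done.

Besides the shell and the picture viewer there is one more tool, called after "Request:" as name(argument=value, ...), one argument or row to a line, values as JSON. apply_moves: Moves the arm, as the interface text tells. Shift numbers are shares of 0.5 m and turn numbers shares of 60 degrees, none past 1 either way. Its arguments: {"type":"object","properties":{"moves":{"type":"array","items":{"type":"object","properties":{"x":{"type":"number","minimum":-1,"maximum":1},"y":{"type":"number","minimum":-1,"maximum":1},"z":{"type":"number","minimum":-1,"maximum":1},"ax":{"type":"number","minimum":-1,"maximum":1},"ay":{"type":"number","minimum":-1,"maximum":1},"az":{"type":"number","minimum":-1,"maximum":1},"hand":{"type":"number"}}}}},"required":["moves"]}

```bash
ls; mkdir -p pics; cat > h.py <<'E'
import numpy as np, cv2
from bench import robot, imaging
from scipy.spatial.transform import Rotation as R
def rot(q): return R.from_quat([q[1],q[2],q[3],q[0]]).as_matrix()
def grab(n,name=None):
    f=imaging.grab_frame(n)
    if name: cv2.imwrite('pics/'+name,f['frame'][:,:,::-1])
    return f
def att(f):
    a=np.array(f['attitude']); return rot(a) if a.size==4 else a.reshape(3,3)
def ray(f,u,v):
    K=np.array(f['camera_matrix']); d=np.linalg.solve(K,[u,v,1.]); d=att(f)@(d*[1,-1,-1]); return np.array(f['position']),d/np.linalg.norm(d)
def plane(f,u,v,z):
    p,d=ray(f,u,v); return p+d*(z-p[2])/d[2]
def proj(f,P):
    c=(att(f).T@(np.array(P)-f['position']))*[1,-1,-1]; q=np.array(f['camera_matrix'])@c; return q[:2]/q[2]
def cross(f,a,g,b):
    p,d=ray(f,*a); q,e=ray(g,*b)
    s=np.linalg.lstsq(np.c_[d,-e],q-p,rcond=None)[0]; A=p+s[0]*d; B=q+s[1]*e
    return (A+B)/2, np.linalg.norm(A-B)
E
python3 - <<'E'
from h import *
for n in ['side','top','wrist']:
    f=grab(n,n+'0.png'); print(n,{k:v for k,v in f.items() if k!='frame'})
print(robot.get_state())
E
```

```text
pics
side {'camera_matrix': array([[365.90384359,   0.        , 325.84142264],
       [  0.        , 365.90384359, 198.27459209],
       [  0.        ,   0.        ,   1.        ]]), 'position': array([ 0.42430014, -0.61974081,  0.57211027]), 'attitude': array([ 0.87513376,  0.46636666, -0.0496401 , -0.11907522])}
top {'camera_matrix': array([[461.94452463,   0.        , 315.42139008],
       [  0.        , 461.94452463, 196.99680961],
       [  0.        ,   0.        ,   1.        ]]), 'position': array([0.36204719, 0.00624539, 1.05318108]), 'attitude': array([-0.69820098, -0.06413343,  0.06918357,  0.70965903])}
wrist {'camera_matrix': array([[358.52406234,   0.        , 321.50758292],
       [  0.        , 358.52406234, 196.13611226],
       [  0.        ,   0.        ,   1.        ]]), 'position': array([0.14781671, 0.61184088, 0.37279627]), 'attitude': array([ 0.81008818, -0.11132499, -0.07751799,  0.57039885])}
{'time': 0.15, 'qpos': array([-1.24960789,  0.33271084, -0.06470128,  1.46072407,  0.02162273,
        1.3499007 , -0.08848267]), 'dq': array([ 0.00094976, -0.0024613 ,  0.00209849, -0.00282641,  0.00142801,
        0.00130378, -0.000462  ]), 'tau': array([ 7.28671148e-04, -6.25827956e+01,  4.91112645e-02, -3.91859365e+01,
        1.61821110e-02,  7.48114631e-03,  8.52565336e-06]), 'ee_pos': array([0.21056557, 0.58813952, 0.20202025]), 'tool_rot': array([-5.67396805e-05,  1.71029262e-01,  9.85265811e-01, -5.20367999e-04]), 'ft_force': array([ 0.14333283, -0.60097833, -0.05111578]), 'torque': array([0.015294  , 0.00528639, 0.00428946]), 'finger_force': 0.0, 'opening': 1.0004899475951436}
```

View pics/side0.png

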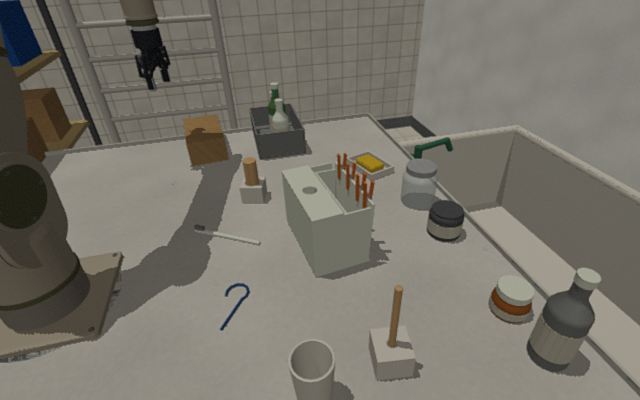

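View pics/top0.png

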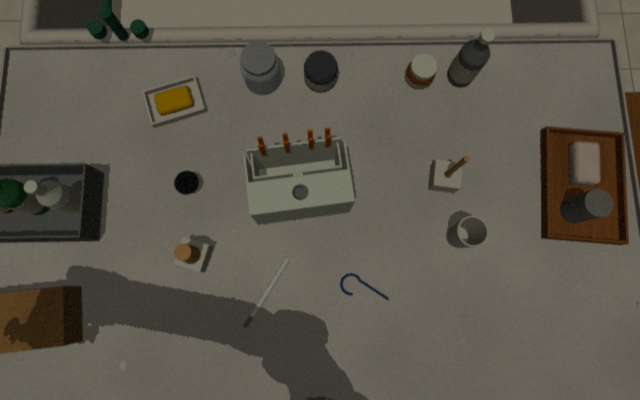

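Side: dowel top ≈(398,289), entering its block at ≈(393,345); cup mouth ≈(313,358); hole ≈(310,190). Top: dowel tip ≈(464,158), block ≈(448,174), cup mouth ≈(471,230), hole ≈(300,191). The bin front faces +x.

```bash
python3 - <<'E'
from h import *
S=grab('side');T=grab('top')
def brown(f,x0,y0,x1,y1):
    h=cv2.cvtColor(f['frame'],cv2.COLOR_RGB2HSV)[y0:y1,x0:x1]
    m=((h[...,1]>90)&(h[...,0]<25)).astype(np.uint8)
    n,l,s,c=cv2.connectedComponentsWithStats(m); i=1+np.argmax(s[1:,4])
    ys,xs=np.nonzero(l==i); pts=np.c_[xs+x0,ys+y0].astype(float)
    r=cv2.minAreaRect(pts.astype(np.float32)); c=pts.mean(0); u=np.linalg.svd(pts-c,full_matrices=False)[2][0]
    if u[1]>0:u=-u
    t=(pts-c)@u
    return c+u*t.max(), c+u*t.min(), r[1], len(pts)
a=brown(S,370,275,425,360); b=brown(T,435,140,485,190); print(a,b)
# axis: plane-plane intersection
pa=np.cross(ray(S,*a[0])[1],ray(S,*a[1])[1]);pb=np.cross(ray(T,*b[0])[1],ray(T,*b[1])[1])
d=np.cross(pa,pb);d/=np.linalg.norm(d);print('axis',d, 'top',cross(S,a[0],T,b[0]))
print('foot',cross(S,a[1],T,b[1]))
def dark(f,x0,y0,x1,y1):
    g=cv2.cvtColor(f['frame'],cv2.COLOR_RGB2GRAY)[y0:y1,x0:x1]
    t,m=cv2.threshold(g,0,1,cv2.THRESH_BINARY_INV+cv2.THRESH_OTSU)
    n,l,s,c=cv2.connectedComponentsWithStats(m); print(t,s[1:],c[1:]+[x0,y0])
dark(S,300,182,320,198); dark(T,290,181,310,202)
hs=(310,190);ht=(300,191.5)
print(cross(S,hs,T,ht),plane(T,*ht,.15),plane(S,*hs,.15))
V=[]
for f,n,(x0,y0,x1,y1) in ((S,'s',(270,270,430,400)),(T,'t',(420,140,500,260))):
    c=cv2.resize(f['frame'][y0:y1,x0:x1,::-1],None,fx=4.5 if n=='t' else 3,fy=4.5 if n=='t' else 3,interpolation=cv2.INTER_CUBIC); V.append(c)
H=max(v.shape[0] for v in V); V=[cv2.copyMakeBorder(v,0,H-v.shape[0],0,0,0) for v in V]
o=np.hstack(V);print(o.shape);cv2.imwrite('pics/crop1.png',o[:600,:])
E
```

```text
(array([398.84007983, 284.98000482]), array([391.1919758 , 346.14903547]), (7.318049907684326, 61.64527130126953), 420) (array([467.86835403, 156.83753107]), array([445.1797048 , 175.22178003]), (5.136261463165283, 29.199296951293945), 140)
axis [ 0.00283724  0.00384484 -0.99998858] top (array([ 0.60358168, -0.30034276,  0.18400548]), np.float64(0.0007539094078767936))
foot (array([ 0.60364871, -0.29746861,  0.03745614]), np.float64(0.003977826015336019))
135.0 [[ 2  4 15  8 91]] [[309.21978022 189.89010989]]
87.0 [[  2   3  16  16 202]] [[299.73762376 191.69306931]]
(array([0.54804493, 0.02883225, 0.14845627]), np.float64(0.002942215037113411)) [0.5462314  0.02887393 0.15      ] [0.54911391 0.02682622 0.15      ]
(540, 840, 3)
```

```bash
python3 -c "
import cv2;o=cv2.imread('pics/crop1.png');o=cv2.resize(o,(800,int(o.shape[0]*800/o.shape[1])));print(o.shape,800/840);cv2.imwrite('pics/crop1b.png',o)"
```

```text
(514, 800, 3) 0.9523809523809523
```

View pics/crop1b.png

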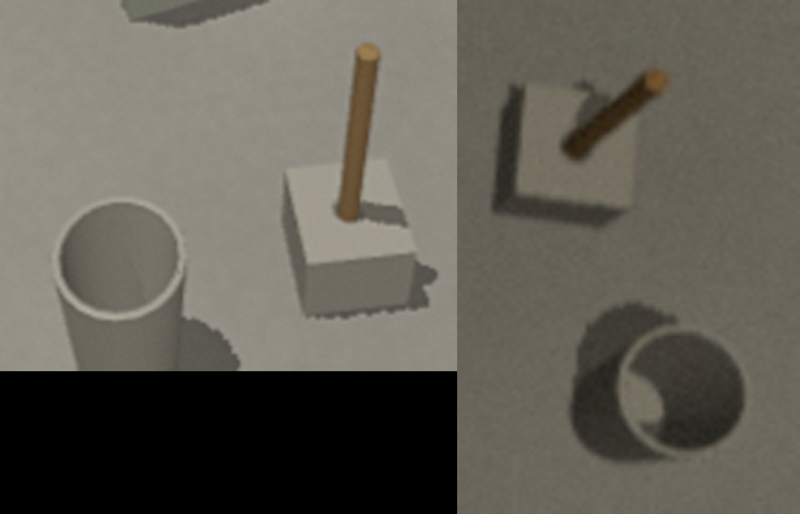

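```bash
cat >> h.py <<'E'
def go(P,tilt=0,st=None):
    """shares to reach TCP P with tool x=+x, y=-y, z=down, pitched by tilt deg about tool y"""
    st=st or robot.get_state(); Q=rot(st['tool_rot'])
    G=np.diag([1.,-1,-1])@R.from_euler('y',tilt,degrees=True).as_matrix()
    s=Q.T@(np.array(P)-st['ee_pos'])/.5; a=R.from_matrix(Q.T@G).as_rotvec()/np.radians(60)
    print('shift',s.round(3),'turn',a.round(3),'ee',st['ee_pos'].round(4),'F',st['ft_force'].round(1),'op',round(st['opening'],3),'t',st['time'])
E
python3 - <<'E'
from h import *
S=grab('side');T=grab('top')
print('cup',cross(S,(311.8,360.6),T,(472.5,230.6)),plane(T,472.5,230.6,.105),plane(S,311.8,360.6,.105))
p,q=[plane(T,457+0,0,0)]*2
go([.45,.3,.36]);go([.6036,-.3,.30])
E
```

```text
cup (array([ 0.46872221, -0.32672977,  0.1008089 ]), np.float64(0.0016270540265395698)) [ 0.46743794 -0.32524726  0.105     ] [ 0.46913705 -0.3292702   0.105     ]
shift [-0.645 -0.382 -0.315] turn [-0.     0.     2.672] ee [0.2107 0.5883 0.2024] F [ 0.5  0.9 -0. ] op 1.0 t 0.35
shift [-1.339 -1.408 -0.195] turn [-0.     0.     2.672] ee [0.2107 0.5883 0.2024] F [ 0.5  0.9 -0. ] op 1.0 t 0.35
```

Request:
apply_moves(
  moves=[
    {"z": -0.12},
    {"x": -0.2, "y": -0.15, "z": -0.2, "az": 0.36},
    {"x": -0.4, "y": -0.25, "z": -0.3, "az": 0.54},
    {"x": -0.55, "y": -0.33, "z": -0.31, "az": 0.72},
    {"x": -0.645, "y": -0.382, "z": -0.31, "az": 0.89},
  ],
)

```text
invalid input at $.moves[0]: expected keys x, y, z, ax, ay, az, hand
```

```bash
python3 -c "
from h import *
go([.57,.0,.36])"
```

```text
shift [-1.073 -0.866 -0.315] turn [-0.     0.     2.672] ee [0.2107 0.5883 0.2024] F [ 0.5  0.9 -0. ] op 1.0 t 0.35
```

Request:
apply_moves(
  moves=[
    {"x": 0, "y": 0, "z": -0.12, "ax": 0, "ay": 0, "az": 0, "hand": 0},
    {"x": -0.2, "y": -0.15, "z": -0.2, "ax": 0, "ay": 0, "az": 0.36, "hand": 0},
    {"x": -0.4, "y": -0.25, "z": -0.3, "ax": 0, "ay": 0, "az": 0.54, "hand": 0},
    {"x": -0.55, "y": -0.33, "z": -0.31, "ax": 0, "ay": 0, "az": 0.72, "hand": 0},
    {"x": -0.645, "y": -0.382, "z": -0.31, "ax": 0, "ay": 0, "az": 0.89, "hand": 0},
  ],
)

```text
time: 0.98
ee_pos: [0.3617, 0.4008, 0.3332]
tool_rot: [-0.0, 0.523, 0.853, 0.001]
ft_force: [1.0, 0.2, -0.0]
opening: 0.998
finger_force: 0.0
```

```bash
python3 -c "
from h import *
go([.57,.0,.36])"
```

```text
shift [-0.903  0.007 -0.054] turn [-0.    -0.002  1.95 ] ee [0.3617 0.4008 0.3332] F [ 1.   0.2 -0. ] op 0.998 t 0.975
```

Request:
apply_moves(
  moves=[
    {"x": -0.9, "y": 0, "z": -0.05, "ax": 0, "ay": 0, "az": 0.97, "hand": 0},
    {"x": -0.9, "y": 0, "z": -0.05, "ax": 0, "ay": 0, "az": 0.97, "hand": 0},
    {"x": -0.9, "y": 0, "z": -0.05, "ax": 0, "ay": 0, "az": 0.97, "hand": 0},
    {"x": -0.9, "y": 0, "z": -0.05, "ax": 0, "ay": 0, "az": 0.97, "hand": 0},
    {"x": -0.9, "y": 0, "z": -0.05, "ax": 0, "ay": 0, "az": 0.97, "hand": 0},
  ],
)

```text
time: 1.6
ee_pos: [0.5045, 0.1231, 0.3498]
tool_rot: [-0.0, 0.851, 0.525, 0.0]
ft_force: [1.3, 0.1, -1.5]
opening: 1.001
finger_force: 0.0
```

```bash
python3 -c "
from h import *
go([.6036,-.15,.32])"
```

```text
shift [-0.399  0.423  0.059] turn [-0.000e+00 -1.000e-03  1.055e+00] ee [0.5045 0.1231 0.3498] F [ 1.3  0.1 -1.5] op 1.001 t 1.6
```

Request:
apply_moves(
  moves=[
    {"x": -0.4, "y": 0.42, "z": 0, "ax": 0, "ay": 0, "az": 1, "hand": 0},
    {"x": -0.4, "y": 0.42, "z": 0, "ax": 0, "ay": 0, "az": 1, "hand": 0},
    {"x": -0.4, "y": 0.42, "z": 0, "ax": 0, "ay": 0, "az": 1, "hand": 0},
    {"x": -0.4, "y": 0.42, "z": 0, "ax": 0, "ay": 0, "az": 1, "hand": 0},
    {"x": -0.4, "y": 0.42, "z": 0.06, "ax": 0, "ay": 0, "az": 1, "hand": 0},
  ],
)

```text
time: 2.22
ee_pos: [0.6042, -0.1511, 0.3209]
tool_rot: [0.001, 0.997, 0.082, 0.002]
ft_force: [1.4, 0.1, -0.3]
opening: 1.0
finger_force: 0.0
```

```bash
python3 -c "
from h import *
go([.6036,-.3,.27])"
```

```text
shift [-0.05   0.293  0.102] turn [ 0.002 -0.003  0.157] ee [ 0.6042 -0.1511  0.3209] F [ 1.4  0.1 -0.3] op 1.0 t 2.225
```

Request:
apply_moves(
  moves=[
    {"x": -0.05, "y": 0.293, "z": 0.1, "ax": 0, "ay": 0, "az": 0.15, "hand": 0},
    {"x": -0.05, "y": 0.293, "z": 0.1, "ax": 0, "ay": 0, "az": 0.15, "hand": 0},
    {"x": -0.05, "y": 0.293, "z": 0.1, "ax": 0, "ay": 0, "az": 0.15, "hand": 0},
    {"x": -0.05, "y": 0.293, "z": 0.1, "ax": 0, "ay": 0, "az": 0.15, "hand": 0},
    {"x": -0.05, "y": 0.293, "z": 0.1, "ax": 0, "ay": 0, "az": 0.15, "hand": 0},
  ],
)

```text
time: 2.85
ee_pos: [0.6042, -0.295, 0.2697]
tool_rot: [-0.0, 1.0, 0.008, 0.0]
ft_force: [0.4, 1.1, 0.6]
opening: 0.999
finger_force: 0.0
```

```bash
python3 -c "
from h import *
go([.6036,-.3,.116]); f=grab('wrist','w1.png'); print(proj(f,[.6036,-.3,.178]),proj(f,[.6036,-.3,.05]),proj(f,[.468,-.327,.105]))"
```

```text
shift [-0.002  0.01   0.307] turn [-0.001 -0.     0.016] ee [ 0.6042 -0.295   0.2697] F [0.4 1.1 0.6] op 0.999 t 2.85
[328.89815335 192.1438345 ] [326.62002491 162.33028513] [350.28883818 298.98616122]
```

View pics/w1.png

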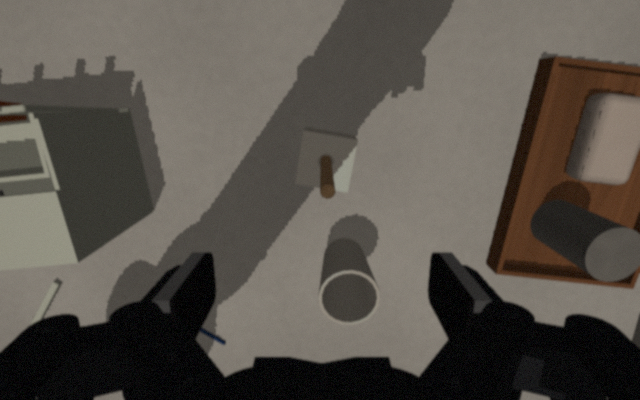

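The wrist view shows the dowel tip at ≈(327,192), its base at ≈(326,160) and the cup mouth at ≈(349,298). All three match the predictions, so I'll descend and grip.

Request:
apply_moves(
  moves=[
    {"x": 0, "y": 0.008, "z": 0.08, "ax": 0, "ay": 0, "az": 0, "hand": 0},
    {"x": -0.002, "y": 0.008, "z": 0.16, "ax": 0, "ay": 0, "az": 0, "hand": 0},
    {"x": -0.002, "y": 0.008, "z": 0.24, "ax": 0, "ay": 0, "az": 0, "hand": 0},
    {"x": -0.002, "y": 0.008, "z": 0.307, "ax": 0, "ay": 0, "az": 0, "hand": 0},
    {"x": -0.002, "y": 0.008, "z": 0.307, "ax": 0, "ay": 0, "az": 0, "hand": 0},
  ],
)

```text
time: 3.52
ee_pos: [0.6024, -0.2975, 0.1141]
tool_rot: [-0.001, 1.0, 0.009, -0.002]
ft_force: [0.3, -0.2, 1.1]
opening: 1.001
finger_force: 0.0
```

Request:
apply_moves(
  moves=[
    {"x": 0, "y": 0, "z": 0, "ax": 0, "ay": 0, "az": 0, "hand": 0.7},
    {"x": 0, "y": 0, "z": 0, "ax": 0, "ay": 0, "az": 0, "hand": 1},
    {"x": 0, "y": 0, "z": 0, "ax": 0, "ay": 0, "az": 0, "hand": 1},
    {"x": 0, "y": 0, "z": 0, "ax": 0, "ay": 0, "az": 0, "hand": 1},
    {"x": 0, "y": 0, "z": 0, "ax": 0, "ay": 0, "az": 0, "hand": 1},
  ],
)

```text
time: 4.15
ee_pos: [0.6031, -0.3001, 0.1165]
tool_rot: [0.0, 1.0, 0.008, 0.0]
ft_force: [-1.3, 1.2, 4.4]
opening: 0.12
finger_force: 58.4
```

```bash
python3 -c "
from h import *
go([.6036,-.3,.30])"
```

```text
shift [ 0.001 -0.    -0.367] turn [ 0.    -0.001  0.015] ee [ 0.6031 -0.3001  0.1165] F [-1.3  1.2  4.4] op 0.12 t 4.15
```

Request:
apply_moves(
  moves=[
    {"x": 0, "y": 0, "z": -0.06, "ax": 0, "ay": 0, "az": 0, "hand": 1},
    {"x": 0, "y": 0, "z": -0.16, "ax": 0, "ay": 0, "az": 0, "hand": 1},
    {"x": 0, "y": 0, "z": -0.28, "ax": 0, "ay": 0, "az": 0, "hand": 1},
    {"x": 0, "y": 0, "z": -0.38, "ax": 0, "ay": 0, "az": 0, "hand": 1},
    {"x": 0, "y": 0, "z": -0.4, "ax": 0, "ay": 0, "az": 0.015, "hand": 1},
  ],
)

```text
time: 4.78
ee_pos: [0.6034, -0.3011, 0.3197]
tool_rot: [0.001, 1.0, -0.0, 0.002]
ft_force: [0.3, -1.1, 0.1]
opening: 0.122
finger_force: 58.5
```

```bash
python3 -c "
from h import *
go([.548,.028,.32])"
```

```text
shift [-0.111 -0.658 -0.003] turn [ 0.002 -0.004 -0.001] ee [ 0.6034 -0.3011  0.3197] F [ 0.3 -1.1  0.1] op 0.122 t 4.775
```

Request:
apply_moves(
  moves=[
    {"x": -0.111, "y": -0.655, "z": 0, "ax": 0, "ay": 0, "az": 0, "hand": 1},
    {"x": -0.111, "y": -0.655, "z": 0, "ax": 0, "ay": 0, "az": 0, "hand": 1},
    {"x": -0.111, "y": -0.655, "z": 0, "ax": 0, "ay": 0, "az": 0, "hand": 1},
    {"x": -0.111, "y": -0.655, "z": 0, "ax": 0, "ay": 0, "az": 0, "hand": 1},
    {"x": -0.111, "y": -0.655, "z": 0, "ax": 0, "ay": 0, "az": 0, "hand": 1},
  ],
)

```text
time: 5.4
ee_pos: [0.5495, 0.0102, 0.3149]
tool_rot: [-0.0, 1.0, 0.0, -0.001]
ft_force: [0.7, 0.2, -0.0]
opening: 0.121
finger_force: 58.6
```

```bash
python3 -c "
from h import *
go([.548,.028,.285])"
```

```text
shift [-0.003 -0.036  0.06 ] turn [-0.     0.001  0.   ] ee [0.5495 0.0102 0.3149] F [ 0.7  0.2 -0. ] op 0.121 t 5.4
```

Request:
apply_moves(
  moves=[
    {"x": -0.002, "y": -0.03, "z": 0, "ax": 0, "ay": 0, "az": 0, "hand": 1},
    {"x": -0.002, "y": -0.03, "z": 0.03, "ax": 0, "ay": 0, "az": 0, "hand": 1},
    {"x": -0.002, "y": -0.03, "z": 0.06, "ax": 0, "ay": 0, "az": 0, "hand": 1},
    {"x": -0.002, "y": -0.03, "z": 0.06, "ax": 0, "ay": 0, "az": 0, "hand": 1},
  ],
)

```text
time: 5.9
ee_pos: [0.5488, 0.0211, 0.2841]
tool_rot: [0.0, 1.0, -0.002, -0.001]
ft_force: [-0.1, 0.8, 0.5]
opening: 0.123
finger_force: 58.6
```

```bash
python3 -c "
from h import *
go([.548,.028,.215]); s=robot.get_state();e=s['ee_pos']
S=grab('side');T=grab('top');W=grab('wrist')
x=S['frame'][90:250,240:400,::-1];
y=T['frame'][120:240,240:360,::-1];y=cv2.resize(y,(400,400),interpolation=2);x=cv2.resize(x,(400,400),interpolation=2)
cv2.imwrite('pics/c2.png',np.hstack([x,y]))
for f in (S,T): print(proj(f,e-[0,0,.1085]),proj(f,[.548,.028,.15]))"
```

```text
shift [-0.001 -0.014  0.138] turn [ 0.001  0.003 -0.003] ee [0.5488 0.0211 0.2841] F [-0.1  0.8  0.5] op 0.123 t 5.9
[309.87724983 181.12890349] [309.37088544 189.79740771]
[303.63401521 187.50108009] [300.42866706 190.62482794]
```

View pics/c2.png

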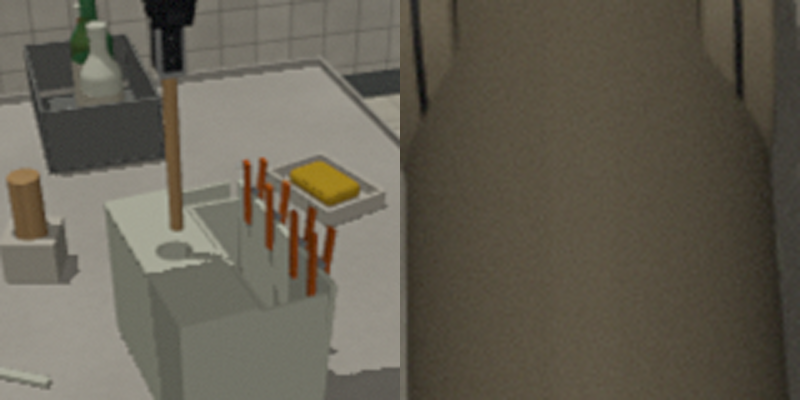

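Side crop: the dowel foot is at ≈(311,182), just above the hole at ≈(309,190). The arm blocks the top view. Correcting y by 7 mm, then pushing.

Request:
apply_moves(
  moves=[
    {"x": -0.001, "y": -0.014, "z": 0, "ax": 0, "ay": 0, "az": 0, "hand": 1},
    {"x": -0.001, "y": -0.014, "z": 0.03, "ax": 0, "ay": 0, "az": 0, "hand": 1},
    {"x": -0.001, "y": -0.014, "z": 0.07, "ax": 0, "ay": 0, "az": 0, "hand": 1},
    {"x": -0.001, "y": -0.014, "z": 0.1, "ax": 0, "ay": 0, "az": 0, "hand": 1},
    {"x": -0.001, "y": -0.014, "z": 0.1, "ax": 0, "ay": 0, "az": 0, "hand": 1},
  ],
)

```text
time: 6.68
ee_pos: [0.5484, 0.0301, 0.2347]
tool_rot: [0.0, 1.0, 0.0, -0.001]
ft_force: [0.1, -0.1, 0.0]
opening: 0.118
finger_force: 58.8
```

```bash
python3 -c "
from h import *
go([.548,.028,.214])"
```

```text
shift [-0.001  0.004  0.041] turn [0.    0.002 0.   ] ee [0.5484 0.0301 0.2347] F [ 0.1 -0.1  0. ] op 0.118 t 6.675
```

Request:
apply_moves(
  moves=[
    {"x": 0, "y": 0.002, "z": 0.02, "ax": 0, "ay": 0, "az": 0, "hand": 1},
    {"x": 0, "y": 0.002, "z": 0.042, "ax": 0, "ay": 0, "az": 0, "hand": 1},
    {"x": 0, "y": 0.002, "z": 0.042, "ax": 0, "ay": 0, "az": 0, "hand": 1},
    {"x": 0, "y": 0.002, "z": 0.042, "ax": 0, "ay": 0, "az": 0, "hand": 1},
    {"x": 0, "y": 0.002, "z": 0.042, "ax": 0, "ay": 0, "az": 0, "hand": 1},
  ],
)

```text
time: 7.3
ee_pos: [0.5493, 0.0292, 0.2154]
tool_rot: [-0.0, 1.0, 0.0, 0.0]
ft_force: [-0.7, 1.5, 4.3]
opening: 0.121
finger_force: 59.1
```

```bash
python3 -c "
from h import *
go([.548,.028,.32]); S=grab('side','s3.png')"
```

```text
shift [-0.003  0.002 -0.209] turn [-0.    -0.001  0.   ] ee [0.5493 0.0292 0.2154] F [-0.7  1.5  4.3] op 0.121 t 7.3
```

View pics/s3.png

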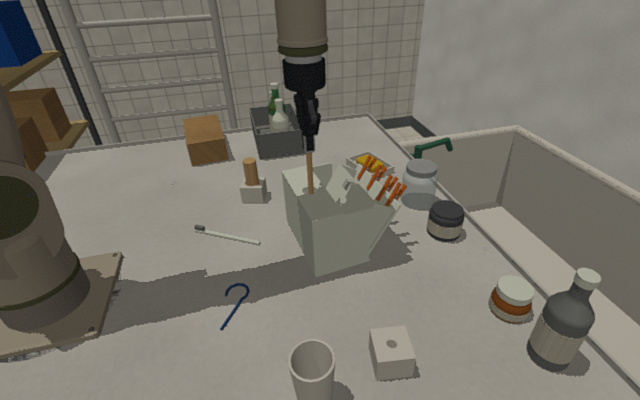

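The bin is tipping open, with the pins now around (385,180). Waiting briefly, then lifting straight up.

Request:
apply_moves(
  moves=[
    {"x": 0, "y": 0, "z": 0, "ax": 0, "ay": 0, "az": 0, "hand": 1},
    {"x": 0, "y": 0, "z": 0, "ax": 0, "ay": 0, "az": 0, "hand": 1},
    {"x": 0, "y": 0, "z": -0.05, "ax": 0, "ay": 0, "az": 0, "hand": 1},
    {"x": 0, "y": 0, "z": -0.13, "ax": 0, "ay": 0, "az": 0, "hand": 1},
    {"x": 0, "y": 0, "z": -0.21, "ax": 0, "ay": 0, "az": 0, "hand": 1},
  ],
)

```text
time: 7.98
ee_pos: [0.5484, 0.0285, 0.3204]
tool_rot: [0.0, 1.0, -0.0, -0.001]
ft_force: [0.2, -0.1, 0.8]
opening: 0.121
finger_force: 58.6
```

```bash
python3 -c "
from h import *
go([.47,-.32,.32])"
```

```text
shift [-0.156  0.697  0.002] turn [ 0.001  0.002 -0.001] ee [0.5484 0.0285 0.3204] F [ 0.2 -0.1  0.8] op 0.121 t 7.975
```

Request:
apply_moves(
  moves=[
    {"x": -0.2, "y": 0.7, "z": 0, "ax": 0, "ay": 0, "az": 0, "hand": 1},
    {"x": -0.2, "y": 0.7, "z": 0, "ax": 0, "ay": 0, "az": 0, "hand": 1},
    {"x": -0.2, "y": 0.7, "z": 0, "ax": 0, "ay": 0, "az": 0, "hand": 1},
    {"x": -0.2, "y": 0.7, "z": 0, "ax": 0, "ay": 0.1, "az": 0, "hand": 1},
    {"x": -0.2, "y": 0.7, "z": 0, "ax": 0, "ay": 0.2, "az": 0, "hand": 1},
  ],
)

```text
time: 8.6
ee_pos: [0.462, -0.2738, 0.3192]
tool_rot: [0.001, 0.994, -0.0, 0.105]
ft_force: [0.1, -1.1, 0.1]
opening: 0.119
finger_force: 58.6
```

```bash
python3 -c "
from h import *
go([.414,-.327,.26],15)"
```

```text
shift [-0.119  0.106  0.096] turn [ 0.001  0.048 -0.   ] ee [ 0.462  -0.2738  0.3192] F [ 0.1 -1.1  0.1] op 0.119 t 8.6
```

Request:
apply_moves(
  moves=[
    {"x": -0.119, "y": 0.103, "z": 0.09, "ax": 0, "ay": 0.05, "az": 0, "hand": 1},
    {"x": -0.119, "y": 0.103, "z": 0.09, "ax": 0, "ay": 0.05, "az": 0, "hand": 1},
    {"x": -0.119, "y": 0.103, "z": 0.09, "ax": 0, "ay": 0.05, "az": 0, "hand": 1},
    {"x": -0.119, "y": 0.103, "z": 0.09, "ax": 0, "ay": 0.05, "az": 0, "hand": 1},
  ],
)

```text
time: 9.1
ee_pos: [0.4152, -0.3221, 0.264]
tool_rot: [0.0, 0.991, 0.001, 0.13]
ft_force: [0.4, 0.4, 0.7]
opening: 0.123
finger_force: 58.6
```

```bash
python3 -c "
from h import *
go([.414,-.327,.247],15); s=robot.get_state();z=rot(s['tool_rot'])[:,2]
go([.448,-.327,.121],15)
S=grab('side','s4.png');F=s['ee_pos']+.1085*z
print(F,proj(S,F),proj(S,[.468,-.327,.105]),proj(S,s['ee_pos']))
W=grab('wrist');print(proj(W,F))
cv2.imwrite('pics/c4.png',np.hstack([S['frame'][150:400,180:430,::-1],W['frame'][150:400,180:460,::-1]]))"
```

```text
shift [-0.011  0.01   0.032] turn [0.    0.    0.001] ee [ 0.4152 -0.3221  0.264 ] F [0.4 0.4 0.7] op 0.123 t 9.1
shift [-0.011  0.01   0.293] turn [0.    0.    0.001] ee [ 0.4152 -0.3221  0.264 ] F [0.4 0.4 0.7] op 0.123 t 9.1
[ 0.44323664 -0.32214058  0.15915487] [289.19932525 336.47062299] [310.6308646  359.33805478] [257.00195939 284.7464609 ]
[322.28493678 186.08687099]
```

View pics/c4.png

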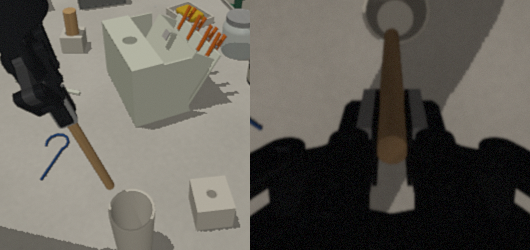

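The foot is at side ≈(290,337), as predicted, and the cup mouth is unmoved at ≈(311,360). The bin is wide open. Inserting along the dowel's axis.

Request:
apply_moves(
  moves=[
    {"x": -0.009, "y": 0.009, "z": 0.03, "ax": 0, "ay": 0, "az": 0, "hand": 1},
    {"x": -0.009, "y": 0.009, "z": 0.08, "ax": 0, "ay": 0, "az": 0, "hand": 1},
    {"x": -0.009, "y": 0.009, "z": 0.14, "ax": 0, "ay": 0, "az": 0, "hand": 1},
    {"x": -0.009, "y": 0.009, "z": 0.2, "ax": 0, "ay": 0, "az": 0, "hand": 1},
    {"x": -0.009, "y": 0.009, "z": 0.22, "ax": 0, "ay": 0, "az": 0, "hand": 1},
  ],
)

```text
time: 9.82
ee_pos: [0.4381, -0.3268, 0.1541]
tool_rot: [0.0, 0.992, 0.0, 0.129]
ft_force: [0.4, 0.1, -0.5]
opening: 0.118
finger_force: 58.6
```

```bash
python3 -c "
from h import *
go([.448,-.327,.121],15)"
```

```text
shift [0.002 0.    0.069] turn [0.001 0.002 0.001] ee [ 0.4381 -0.3268  0.1541] F [ 0.4  0.1 -0.5] op 0.118 t 9.825
```

Request:
apply_moves(
  moves=[
    {"x": 0, "y": 0, "z": 0.03, "ax": 0, "ay": 0, "az": 0, "hand": 1},
    {"x": 0, "y": 0, "z": 0.055, "ax": 0, "ay": 0, "az": 0, "hand": 1},
    {"x": 0, "y": 0, "z": 0.07, "ax": 0, "ay": 0, "az": 0, "hand": 1},
    {"x": 0, "y": 0, "z": 0.07, "ax": 0, "ay": 0, "az": 0, "hand": 1},
    {"x": 0, "y": 0, "z": 0.07, "ax": 0, "ay": 0, "az": 0, "hand": 1},
  ],
)

```text
time: 10.45
ee_pos: [0.4476, -0.3277, 0.1227]
tool_rot: [0.0, 0.991, -0.0, 0.131]
ft_force: [0.1, -0.1, -0.3]
opening: 0.119
finger_force: 58.6
```

```bash
python3 -c "
from h import *
go([.448,-.327,.115],15)
s=robot.get_state();z=rot(s['tool_rot'])[:,2];print(s['ee_pos']+.1085*z)"
```

```text
shift [-0.003 -0.001  0.015] turn [ 0.    -0.001 -0.   ] ee [ 0.4476 -0.3277  0.1227] F [ 0.1 -0.1 -0.3] op 0.119 t 10.45
[ 0.47570883 -0.32773445  0.01791762]
```

Request:
apply_moves(
  moves=[
    {"x": -0.002, "y": 0, "z": 0.012, "ax": 0, "ay": 0, "az": 0, "hand": 1},
    {"x": -0.002, "y": 0, "z": 0.012, "ax": 0, "ay": 0, "az": 0, "hand": 1},
    {"x": -0.002, "y": 0, "z": 0.012, "ax": 0, "ay": 0, "az": 0, "hand": 0.8},
    {"x": -0.002, "y": 0, "z": 0.012, "ax": 0, "ay": 0, "az": 0, "hand": 0.5},
    {"x": -0.002, "y": 0, "z": 0.012, "ax": 0, "ay": 0, "az": 0, "hand": 0.2},
  ],
)

```text
time: 11.08
ee_pos: [0.4482, -0.3274, 0.1164]
tool_rot: [-0.0, 0.991, -0.0, 0.131]
ft_force: [-0.2, -0.1, 0.6]
opening: 0.615
finger_force: 0.0
```

Request:
apply_moves(
  moves=[
    {"x": 0, "y": 0, "z": 0, "ax": 0, "ay": 0, "az": 0, "hand": 0},
    {"x": 0, "y": 0, "z": 0, "ax": 0, "ay": 0, "az": 0, "hand": 0},
    {"x": 0, "y": 0, "z": 0, "ax": 0, "ay": 0, "az": 0, "hand": 0},
    {"x": 0, "y": 0, "z": 0, "ax": 0, "ay": 0, "az": 0, "hand": 0},
  ],
)

```text
time: 11.58
ee_pos: [0.4482, -0.3274, 0.1163]
tool_rot: [-0.0, 0.991, -0.0, 0.131]
ft_force: [-0.6, -0.1, -0.8]
opening: 1.004
finger_force: 0.0
```

```bash
python3 -c "
from h import *
go([.448,-.327,.115],15)
S=grab('side');W=grab('wrist')
cv2.imwrite('pics/c5.png',np.hstack([S['frame'][150:400,180:430,::-1],W['frame'][150:400,180:460,::-1]]))"
```

```text
shift [-0.001 -0.001  0.002] turn [-0. -0. -0.] ee [ 0.4482 -0.3274  0.1163] F [-0.6 -0.1 -0.8] op 1.004 t 11.575
```

View pics/c5.png

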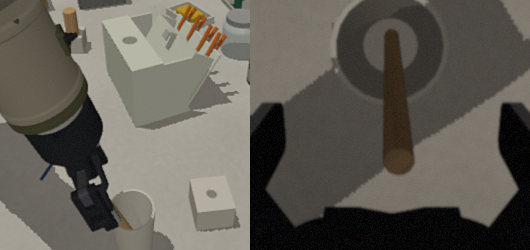

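The dowel leans freely in the cup, between the open fingers. Retreating along the tool axis.

Request:
apply_moves(
  moves=[
    {"x": 0, "y": 0, "z": -0.03, "ax": 0, "ay": 0, "az": 0, "hand": 0},
    {"x": 0, "y": 0, "z": -0.1, "ax": 0, "ay": 0, "az": 0, "hand": 0},
    {"x": 0, "y": 0, "z": -0.2, "ax": 0, "ay": 0, "az": 0, "hand": 0},
    {"x": 0, "y": 0, "z": -0.3, "ax": 0, "ay": 0, "az": 0, "hand": 0},
    {"x": 0, "y": 0, "z": -0.4, "ax": 0, "ay": 0, "az": 0, "hand": 0},
  ],
)

```text
time: 12.3
ee_pos: [0.3957, -0.3275, 0.3117]
tool_rot: [-0.0, 0.991, -0.0, 0.132]
ft_force: [0.7, -0.6, -0.9]
opening: 0.998
finger_force: 0.0
```

Request:
apply_moves(
  moves=[
    {"x": 0, "y": 0, "z": 0, "ax": 0, "ay": 0, "az": 0, "hand": 0},
    {"x": 0, "y": 0, "z": 0, "ax": 0, "ay": 0, "az": 0, "hand": 0},
    {"x": 0, "y": 0, "z": 0, "ax": 0, "ay": 0, "az": 0, "hand": 0},
    {"x": 0, "y": 0, "z": 0, "ax": 0, "ay": 0, "az": 0, "hand": 0},
  ],
)

```text
time: 12.8
ee_pos: [0.3963, -0.3271, 0.3085]
tool_rot: [-0.0, 0.992, 0.0, 0.13]
ft_force: [1.2, 0.3, -0.2]
opening: 1.0
finger_force: 0.0
```

```bash
python3 -c "
from h import *
go([.448,-.327,.115],15); grab('side','s6.png')"
```

```text
shift [ 0.    -0.     0.401] turn [-0.     0.002  0.   ] ee [ 0.3963 -0.3271  0.3085] F [ 1.2  0.3 -0.2] op 1.0 t 12.8
```

View pics/s6.png

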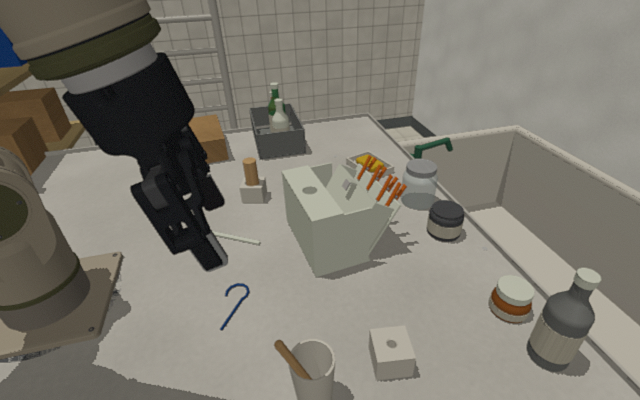

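The dowel stands in the upright cup, its top at ≈(280,344). The bin is wide open and the gripper is clear of everything.

```bash
python3 -c "
from h import *
print(robot.job_done())"
```

```text
the job is handed in; nothing more can be done
None
```

I pushed the catch down with the dowel, which tipped the bin wide open, then stood the dowel in the upright cup and let go; I handed the job in at about 13 s with the gripper clear, but got no verdict back.

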